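# Set and lock the tool rest of a plaster whirler

### The job

Get the whirler ready for turning: slide the slotted aluminium tool rest forward along its ledge until the bar of the rest stands about 8 mm short of the plaster model, never letting anything touch the plaster. Then lock the rest there with the cross-handle nut on the underside of the ledge, turning it clockwise as seen from below until the clamp strap is down on the foot of the rest and the nut is firmly tight. Leave the other things on the bench where they are.

Things in the scene. Friction and masses are not known exactly. Their poses are not given: they have to be found in the camera images.
- stand: Fixed tool-rest carrier: beech ledge on two grey columns. Origin on the table right below the clamp bolt; z up, x level, across the ledge from the robot to the whirler, y along the ledge. Ledge: x -36 to 95, y -150 to 150, underside 176, top 200 mm above the table. Columns: x 20 to 80, |y| 120 to 148 mm. Foot plates 12 mm thick: x -5 to 105, |y| 99 to 169. Otherwise it is open under the ledge.
- ledge_edge (a point): Middle of the ledge's near (robot-side) top edge: 36 mm towards the robot from the bolt axis, 200 mm above the table. On the ledge two steel guide strips, 12 mm high, |y| 33.5 to 49.5 mm in the stand's frame, let the rest slide along the stand's x only.
- knob (a joint): Turn of the cross-handle nut about the stand's z axis, rad, 0 to 4.0; grows as it tightens: counter-clockwise from above, clockwise from below. Starts slack at 0.3 to 1.5; steady drag 0.11 N m. Strap meets the rest's foot at about 3.0, then torque climbs steeply: firmly tight when 0.35 to 0.45 N m (9 to 11 N on an arm 40 mm out) turns it no further. Stays as left, bar a little spring-back.
- knob_hub (a point): Centre of the cross handle, on the bolt axis, 126 mm above the table, 50 mm below the ledge's underside; its frame turns with it. Aluminium. Hub 40 mm across, 110 to 150 mm above the table. Four arms 16 mm wide, 18 mm high, reaching 58 mm from the axis along +x, +y, -x, -y of this frame; at knob = 0 these match the stand's axes. An arm pointing at the robot stands 22 mm out from under the ledge.
- strap: Steel clamp strap above the rest's foot, 22 mm along x, 56 along y, 10 thick with an 8 mm collar on top; origin at the centre of its underside. Sits on the 10 mm bolt, which stands on the stand's z axis up through the rest's slot and ends 264 mm above the table. Each radian of the knob lowers it 3 mm; it starts 4.5 to 8 mm above the foot.
- rest: Loose aluminium tool rest, about 0.8 kg, lying on the ledge. Origin at the underside centre of its foot; x points ahead to the plaster. Foot 180 mm long (x -90 to 90), 64 wide, 16 thick, slotted for the bolt (14 mm wide, x -67 to 40). At the front a T bar: 150 mm along y, 16 thick, top 60 mm above the foot's underside. At the tail (robot end) an upright finger plate.
- rest_tail (a point): Centre of the finger plate at the tail of the rest, 84 mm behind the rest's origin, 41 mm above its underside. Plate 12 mm thick along x, 40 mm wide along y, 50 mm high (16 to 66 mm above the foot's underside). It can be pinched across its 40 mm width from above.
- rest_bar (a point): Middle of the front face of the T bar, 90 mm ahead of the rest's origin and 30 mm above its underside: the face that must stand close to the plaster.
- model: White plaster model fixed on the whirler's steel wheel head. Origin on its axis, 143 mm above the table; x parallel to the stand's x. A disc of radius 98 mm, 20 high; then a straight round part of radius 60 mm, from 29 to 120 mm above the origin, which the T bar faces; above it a blunt cone up to 184 mm. The gap is the distance along x from point rest_bar to point model_face.
- model_face (a point): Point of the model's straight part nearest the tool rest: 60 mm from the model's axis, 230 mm above the table.
- hook_tool: Loose bystander: turning tool, wooden handle 130 mm long with a steel shank and blade, lying on the bench to the left of the stand.
- loop_tool: Loose bystander: shorter turning tool, wooden handle 110 mm, lying to the right of the stand.
- bowl: Loose bystander: open black rubber mixing bowl, 136 mm across, 62 mm high.
- small_model: Loose bystander: small turned plaster form, 88 mm across, 110 mm high.
- sanding_block: Loose bystander: wooden block 110 x 55 x 30 mm lying on the bench under the ledge.
- soap_bottle: Loose bystander: white bottle, 60 mm across, 150 mm high.
- spare_bat: Loose bystander: plaster disc 144 mm across, 20 mm high.
- dust_brush: Loose bystander: dusting brush, lying on the bench near the robot.
There are look-alikes about, which are no part of the job. Leave any brown look-alike of the rest alone.

How it is judged:
On the way, in this order (a step that is already met when the one before it is completed fails the run):
1. the rest has been slid up to the model, its bar 3 to 14 mm short of the plaster (x of rest_bar in the frame of model between -0.074 and -0.063 m), for 0.2 s.
2. the strap presses the foot of the rest with more than 20 N (contact force between strap and rest above 20 N), for 0.2 s.
At the end, for the whole second after the job is handed in: The tool rest lies at rest and flat on its ledge with its bar 3 to 14 mm short of the plaster model, and the clamp strap, with nobody touching the nut, presses its foot with more than 20 N (all of step 1 and contact force between strap and rest above 20 N and angle between rest's own z axis and vertical below 0.05 rad and linear speed of rest below 0.01 m/s).
It fails at once if anything touches the plaster model on the whirler (contact force between model and anything else above 0.5 N).
It fails at once if a hand tool (hook tool, loop tool, dust brush, sanding block) is shifted more than 25 mm or turned over (distance of any of hook_tool, loop_tool, dust_brush, sanding_block from where it was at the start of the episode above 0.025 m or angle between any of hook_tool, loop_tool, dust_brush, sanding_block's own z axis and vertical above 0.3 rad).
It fails at once if the bowl, small plaster form, bottle or spare disc is shifted more than 25 mm or tipped (distance of any of bowl, small_model, soap_bottle, spare_bat from where it was at the start of the episode above 0.025 m or angle between any of bowl, small_model, soap_bottle, spare_bat's own z axis and vertical above 0.3 rad).
It also fails if it takes over 64 s, if anything falls off the work surface, if the arm or the gripper's body presses on something with over 40 N, if the wrist force passes 120 N, or if a joint passes its speed limit or range.

### The arm

A 6-joint arm with a two-finger parallel gripper is mounted at the origin on the work surface. World frame = base frame: x ahead of the robot, y to its left, z up, the work surface at z = 0. Lengths are in m, angles in rad, forces in N, time in s.
With the tool pointing down it reaches from about 0.275 to 0.875 m from the base axis. Payload 12.5 kg.
Tool frame: the origin (TCP) lies at the very end of the fingers, on their centre line; the grasp point (between the pads) lies 19 mm behind it; x points along the fingers, y is the direction in which the jaws open and shut, and the axes are right-handed (so a half turn about x gives the same grasp; the last joint's range is limited). The gripper opens to 85 mm and grips with 20 to 120 N. Pads are 22 mm wide; open, the fingers measure 114 mm over their backs; the gripper's body (76 mm by 85 mm) begins 54 mm behind the grasp point. The pads swing forward as they close: fully open they stand 13 mm farther back than shut.
Start: joints at [1.221, 0.351, 1.652, -0, 1.139, -0.085], TCP at [0.144, 0.531, 0.231] pointing down, gripper open.
Joint ranges: [-2.75, 2.75], [-0.79, 2.1], [0.01, 2.65], [-1.57, 4.71], [0.07, 3.14], [-2.87, 2.87]. Speed limits (rad/s): [2.22, 2.22, 2.79, 3.14, 3.14, 3.14].

### API

Orientations are given as a 3x3 rotation matrix whose columns are the frame's x, y, z axes.
In Python, from bench import manip gives the robot as it stands. Calls block until the motion is done:
- manip.move_ptp(position, orientation): joint-space move of the TCP to a pose.
- manip.move_l(position, attitude=None, max_speed=0.15): straight line of the TCP; attitude=None keeps the orientation; max_speed is the mean speed in m/s.
- manip.move_j(angles): joint-space move.
- manip.set_gripper(opening, effort=None): opening from 0.0 (shut) to 1.0 (fully open); effort is the grip in N (None keeps the last); returns when the fingers have stopped.
- manip.dwell(seconds).
- manip.inverse_kinematics(position, orientation): joint angles nearest the present ones, or None.
- manip.grab_frame(name): name is "side" or "top" or "wrist"; returns (picture, depth): 384x512x3 uint8, red, green, blue; 384x512 float32, m along the optical axis (not along the pixel's ray), 0 where there is no reading.
- manip.get_calibration(name): a dict with "camera_matrix" (3x3 intrinsics, pixels), "R" (3x3) and "t" (3): a world point X has camera coordinates R X + t. Camera axes: x right, y down, z forward; pixel columns grow to the right and rows downward; lengths in m; the calibration is good to about 2 mm. A picture is of the moment at which its call begins: read the wrist's pose just before it. get_calibration takes no time and is no camera call; for the wrist camera it gives the pose at the moment of the call.
A pose or a line that the arm cannot do raises manip.Unreachable and nothing moves.
- manip.sign_off(): hands the job in, once; it reports no verdict.
Trained networks look in the newest picture that a camera, given by its name, has taken for a name from the list of things; names that differ only in an ending like _2 or _b are one class to them, and where a whole thing is asked for, a point or a joint stands for the part that bears it (a point fixed in the world has none). Each returns a list of dicts, best first, with "confidence" (0 to 1); they miss things now and then, are a little off and sometimes report something else, mostly with a low value. They report only what shows in the picture. A call takes as long as a camera call. They do not tell look-alikes from the thing itself.
- manip.look_for(camera, name): "at" ([x, y, z] in m, in world coordinates, good to about 4 mm: the middle of the surface that is visible of it).
Readings, each from a call of its own:
- manip.current_time(): time.
- manip.current_qpos(): joint angles.
- manip.current_joint_vel(): joint speeds.
- manip.current_joint_torque(): joint torques, N m.
- manip.current_ee_pos(): TCP position.
- manip.current_tcp_rot(): TCP orientation.
- manip.current_force(): force on the tool from outside, world axes, zero at the start.
- manip.current_ft_torque(): the same for the moment, N m.
- manip.current_grip_width(): opening from 0.0 (shut) to 1.0 (fully open).
Only numpy, scipy, OpenCV 4.12 (cv2) and the standard library are available. Lean on these libraries where they do the work, as an engineer would, in place of code of your own. Each camera call takes 0.05 s, during which the arm holds its last target.

## Working session

There is one attempt and no reset: what is moved stays moved. The work goes in short steps, each a Python script; the robot and the scene stay as the last script left them, time stands still between calls to the robot, and variables do not carry over. Pictures are saved under pics/ and viewed, and the job is handed in when it is done.

```bash
mkdir -p pics; ls; cat > h.py <<'E'
from bench import manip
import numpy as np, cv2
def snap(n,f,crop=None,scale=1):
    im,d=manip.grab_frame(n); c=manip.get_calibration(n)
    np.savez('pics/'+f+'.npz',im=im,d=d,K=c['camera_matrix'],R=c['R'],t=c['t'])
    o=im[...,::-1]
    if crop: o=o[crop[1]:crop[3],crop[0]:crop[2]]
    if scale!=1: o=cv2.resize(o,None,fx=scale,fy=scale,interpolation=cv2.INTER_CUBIC)
    cv2.imwrite('pics/'+f+'.png',o)
    return im,d,c
def cloud(d,c):
    K=np.array(c['camera_matrix']);R=np.array(c['R']);t=np.array(c['t'])
    v,u=np.mgrid[:d.shape[0],:d.shape[1]]
    P=np.stack([(u-K[0,2])*d/K[0,0],(v-K[1,2])*d/K[1,1],d],-1)
    return (P-t)@R
def proj(X,c):
    K=np.array(c['camera_matrix']);p=K@(np.array(c['R'])@np.array(X)+np.array(c['t']));return p[:2]/p[2]
E
python3 - <<'E'
from h import *
print(manip.current_time())
for n in ('side','top','wrist'):
    im,d,c=snap(n,n+'0',scale=1.5)
    print(n,np.array(c['camera_matrix']).round(1).tolist(),(-np.array(c['R']).T@np.array(c['t'])).round(3))
    for k in ('stand','rest','rest_tail','rest_bar','knob_hub','strap','model','model_face','ledge_edge'):
        r=manip.look_for(n,k)
        print(n,k,[(np.round(x['at'],3).tolist(),round(x['confidence'],2),proj(x['at'],c).astype(int).tolist()) for x in r])
print(manip.current_time())
E
```

```text
pics
0.0
side [[366.3, 0.0, 256.9], [0.0, 366.3, 191.0], [0.0, 0.0, 1.0]] [0.397 0.58  0.891]
side stand [([0.57, 0.107, 0.198], 0.91, [235, 214])]
side rest [([0.288, -0.339, 0.02], 0.78, [357, 157]), ([0.553, 0.027, 0.219], 0.64, [251, 184])]
side rest_tail [([0.554, 0.027, 0.218], 0.92, [251, 184]), ([0.288, -0.334, 0.016], 0.85, [357, 159])]
side rest_bar [([0.286, -0.336, 0.018], 0.88, [357, 159]), ([0.558, 0.025, 0.217], 0.64, [249, 183]), ([0.57, 0.102, 0.2], 0.45, [236, 212])]
side knob_hub [([0.723, 0.028, 0.219], 0.72, [185, 171]), ([0.505, 0.008, 0.132], 0.65, [271, 204]), ([0.557, 0.026, 0.219], 0.65, [250, 183]), ([0.633, -0.22, 0.144], 0.19, [247, 135])]
side strap [([0.571, 0.102, 0.201], 0.51, [236, 211]), ([0.532, 0.017, 0.233], 0.43, [261, 179]), ([0.449, 0.321, 0.09], 0.2, [263, 333])]
side model [([0.726, 0.028, 0.223], 0.59, [184, 170]), ([0.506, 0.007, 0.132], 0.56, [271, 204])]
side model_face [([0.725, 0.026, 0.22], 0.9, [185, 170]), ([0.29, 0.309, 0.018], 0.46, [332, 357])]
side ledge_edge [([0.572, 0.106, 0.201], 0.89, [235, 212]), ([0.554, 0.027, 0.217], 0.
[... 453 characters left out ...]
([0.276, -0.343, 0.012], 0.91, [383, 270]), ([0.562, 0.011, 0.216], 0.86, [258, 167]), ([0.715, -0.017, 0.195], 0.51, [269, 109])]
top knob_hub [([0.478, -0.203, 0.027], 0.23, [334, 202])]
top strap [([0.534, 0.009, 0.231], 0.47, [259, 178])]
top model [([0.713, -0.014, 0.194], 0.72, [268, 110])]
top model_face [([0.72, -0.012, 0.194], 0.78, [267, 107])]
top ledge_edge [([0.554, 0.009, 0.201], 0.7, [259, 171]), ([0.551, -0.35, 0.022], 0.3, [383, 176])]
wrist [[343.5, 0.0, 254.4], [0.0, 343.5, 188.2], [0.0, 0.0, 1.0]] [0.072 0.55  0.375]
wrist stand []
wrist rest []
wrist rest_tail []
wrist rest_bar []
wrist knob_hub []
wrist strap []
wrist model []
wrist model_face []
wrist ledge_edge []
1.5
```

View pics/side0.png

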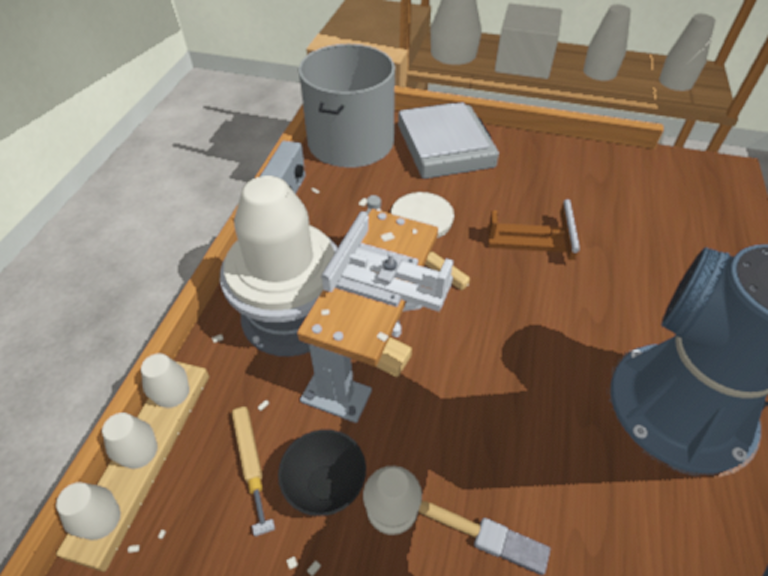

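View pics/top0.png

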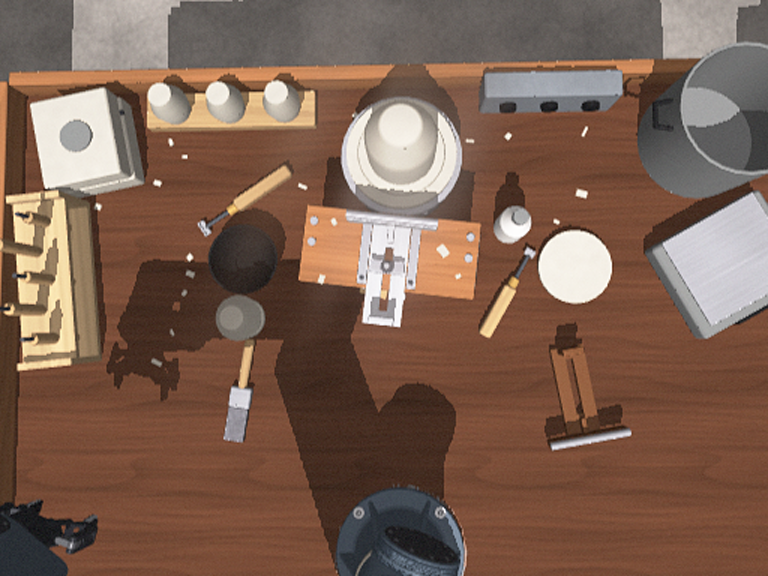

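The aluminium rest is on the ledge at top-view px (388,265). The brown look-alike lies on the bench at (585,395), so I'll leave that one alone. Next I'll measure the geometry from the depth data.

```bash
cat > fit.py <<'E'
from h import *
from scipy.optimize import least_squares
def load(f):
    z=np.load('pics/'+f+'.npz'); return z['im'],z['d'],{'camera_matrix':z['K'],'R':z['R'],'t':z['t']}
if __name__=='__main__':
    for f in ('top0','side0'):
        im,d,c=load(f); P=cloud(d,c); ok=d>0
        reg=ok&(P[...,0]>.4)&(P[...,0]<.9)&(abs(P[...,1])<.25)
        def sel(a,b): return P[reg&(P[...,2]>a)&(P[...,2]<b)]
        L=sel(.195,.206); L=L[(L[:,0]<.68)]
        r=cv2.minAreaRect((L[:,:2]*1000).astype(np.float32)); print(f,'ledge',len(L),r, 'z',np.median(L[:,2]), cv2.boxPoints(r).round(1).tolist())
        for nm,a,b in (('foot',.212,.221),('bartop',.2555,.2635),('tailtop',.2645,.2695)):
            Q=sel(a,b); Q=Q[(Q[:,0]<.68)]
            if nm=='tailtop': Q=Q[Q[:,0]<.52]
            if nm=='bartop': Q=Q[Q[:,0]>.55]
            if len(Q)>5:
                r=cv2.minAreaRect((Q[:,:2]*1000).astype(np.float32)); print(nm,len(Q),np.round(r[0],1),np.round(r[1],1),r[2],'z',np.median(Q[:,2]).round(4))
        M=sel(.18,.258); M=M[(M[:,0]>.66)]
        M0=np.array([.745,0])
        s=least_squares(lambda p:np.hypot(M[:,0]-p[0],M[:,1]-p[1])-.06,[.75,.0],loss='soft_l1',f_scale=.002)
        print('model',len(M),s.x,np.median(abs(s.fun)))
        s=least_squares(lambda p:np.hypot(M[:,0]-p[0],M[:,1]-p[1])-p[2],[.75,.0,.06],loss='soft_l1',f_scale=.002)
        print('  free',s.x)
E
python3 fit.py
python3 - <<'E'
import cv2,numpy as np
z=np.load('pics/top0.npz')['im'][...,::-1];a=cv2.resize(z[120:230,190:330],None,fx=5,fy=5,interpolation=cv2.INTER_CUBIC);cv2.imwrite('pics/t0c.png',a)
z=np.load('pics/side0.npz')['im'][...,::-1];a=cv2.resize(z[130:260,180:320],None,fx=4.5,fy=4.5,interpolation=cv2.INTER_CUBIC);cv2.imwrite('pics/s0c.png',a)
E
```

```text
top0 ledge 3920 ((555.5983276367188, 11.223602294921875), (300.17816162109375, 146.9491729736328), 83.1491928100586) z 0.20002147819125027 [[464.70001220703125, -129.0], [610.5999755859375, -146.60000610351562], [646.5, 151.5], [500.6000061035156, 169.0]]
foot 1368 [521.5  15.2] [ 98.2 165. ] 82.78652954101562 z 0.2155
bartop 305 [611.1   4.7] [149.   14.6] 82.36613464355469 z 0.2589
tailtop 66 [446.   24.5] [39.  11.4] 81.2786636352539 z 0.2663
model 282 [ 0.74356421 -0.0115988 ] 0.00021854901969204157
  free [ 0.74354888 -0.01159919  0.05998667]
side0 ledge 3250 ((537.3485717773438, 13.140655517578125), (302.9373474121094, 189.80145263671875), 83.15241241455078) z 0.20244569290132033 [[425.1000061035156, -125.9000015258789], [613.5, -148.60000610351562], [649.5999755859375, 152.1999969482422], [461.20001220703125, 174.8000030517578]]
foot 1399 [526.4  14.4] [101.9 168. ] 83.25851440429688 z 0.2176
bartop 284 [613.6   3.2] [151.   15.7] 83.32794189453125 z 0.2609
tailtop 65 [449.2  24.8] [39.1 11.9] 82.7425765991211 z 0.2681
model 1000 [ 0.74704246 -0.01311288] 0.0005542610951144618
  free [ 0.74694047 -0.01293564  0.05982653]
```

View pics/t0c.png

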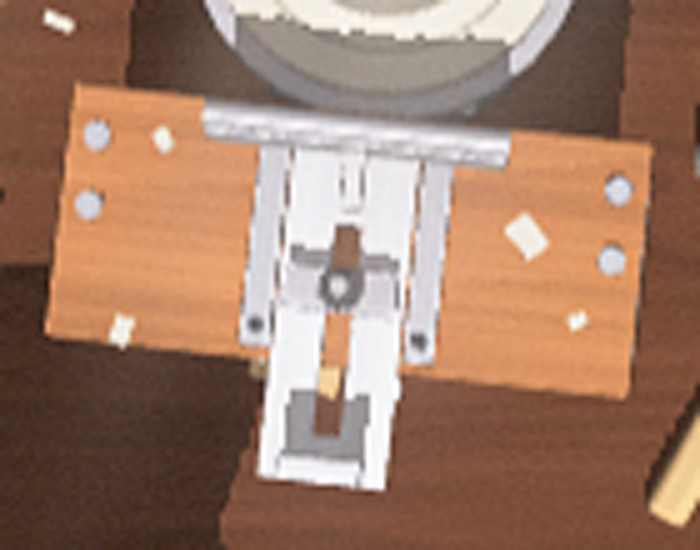

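View pics/s0c.png

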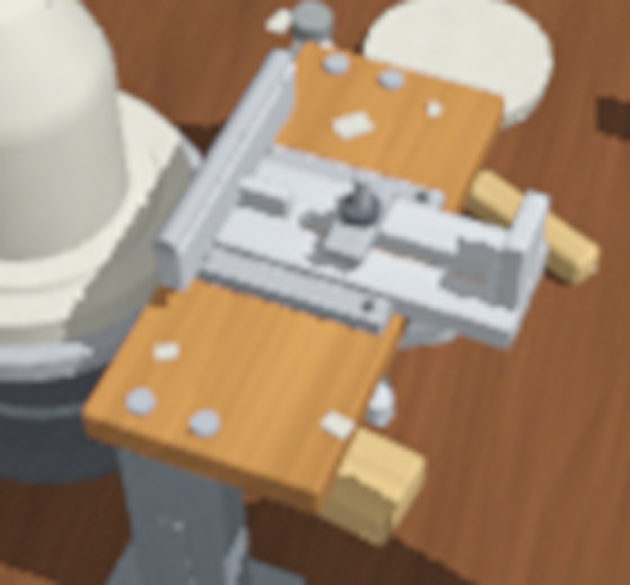

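```bash
cat >> h.py <<'E'
YAW=-0.1195
def down(flip=False,yaw=YAW):
    y=np.array([-np.sin(yaw),np.cos(yaw),0])*(-1 if flip else 1); x=np.array([0,0,-1.]); return np.stack([x,y,np.cross(x,y)],1)
E
python3 - <<'E'
from h import *
im,d,c=[None]*3
z=np.load('pics/top0.npz');c={'camera_matrix':z['K'],'R':z['R'],'t':z['t']};P=cloud(z['d'],c)
print('bolt top',P[175:180,256:262][P[175:180,256:262][...,2]>.255])
print(manip.current_tcp_rot().round(2) if hasattr(manip.current_tcp_rot(),'round') else manip.current_tcp_rot())
for f in (0,1): print(manip.inverse_kinematics([.447,.0246,.36],down(f)),manip.inverse_kinematics([.505,.017,.226],down(f)))
p=np.array(manip.current_ee_pos());R=np.array(manip.current_tcp_rot())
manip.move_l([p[0],p[1],.36])
q=[np.array(manip.inverse_kinematics([.447,.0246,.36],down(f))) for f in (0,1)]
f=int(np.argmin([abs(a-np.array(manip.current_qpos())).max() for a in q]));print('flip',f)
manip.move_ptp([.447,.0246,.36],down(f))
print(manip.current_ee_pos(),manip.current_time())
im,d,c=snap('wrist','w1',scale=1.5)
P=cloud(d,c); S=P[(P[...,2]>.258)&(P[...,2]<.272)&(P[...,0]<.5)&(d>0)]
print(len(S),cv2.minAreaRect((S[:,:2]*1000).astype(np.float32)),np.median(S[:,2]))
print(manip.look_for('wrist','rest_tail'),manip.look_for('wrist','knob_hub'))
E
```

```text
bolt top [[0.53850953 0.01421526 0.26460586]
 [0.53607693 0.01661804 0.26522965]
 [0.53599847 0.01420401 0.26575324]
 [0.53596481 0.01180705 0.26578086]
 [0.53605436 0.00944689 0.26444279]
 [0.53405068 0.01678689 0.26092096]
 [0.53376642 0.01428973 0.26379807]
 [0.53358765 0.01184079 0.26547768]
 [0.53373345 0.00949831 0.26346622]
 [0.53121775 0.01664714 0.26580351]
 [0.53131976 0.01430013 0.26425219]
 [0.53139256 0.0119364  0.26304098]
 [0.53153129 0.00958797 0.26105875]
 [0.52911823 0.01440153 0.26179975]
 [0.52938013 0.01209938 0.25828636]]
[[-0.    0.26  0.97]
 [-0.    0.97 -0.26]
 [-1.   -0.   -0.  ]]
[-4.90792581e-02  4.60356591e-02  1.70987047e+00 -4.44089210e-16
  1.38568652e+00 -1.50037558e+00] [-5.85068137e-02  2.75607654e-01  1.77097739e+00 -4.44089210e-16
  1.09500761e+00 -1.50980314e+00]
[-4.90792581e-02  4.60356591e-02  1.70987047e+00 -4.44089210e-16
  1.38568652e+00  1.64121707e+00] [-5.85068137e-02  2.75607654e-01  1.77097739e+00 -4.44089210e-16
  1.09500761e+00  1.63178951e+00]
flip 0
[0.44702995 0.02511663 0.35997414] 4.625
985 ((446.0722351074219, 23.82914161682129), (39.37923812866211, 11.932127952575684), 82.9826431274414) 0.2663932977607323
[{'at': [0.5607, 0.0149, 0.2149], 'confidence': 0.69}] [{'at': [0.5149, 0.0235, 0.1351], 'confidence': 0.79}]
```

View pics/w1.png

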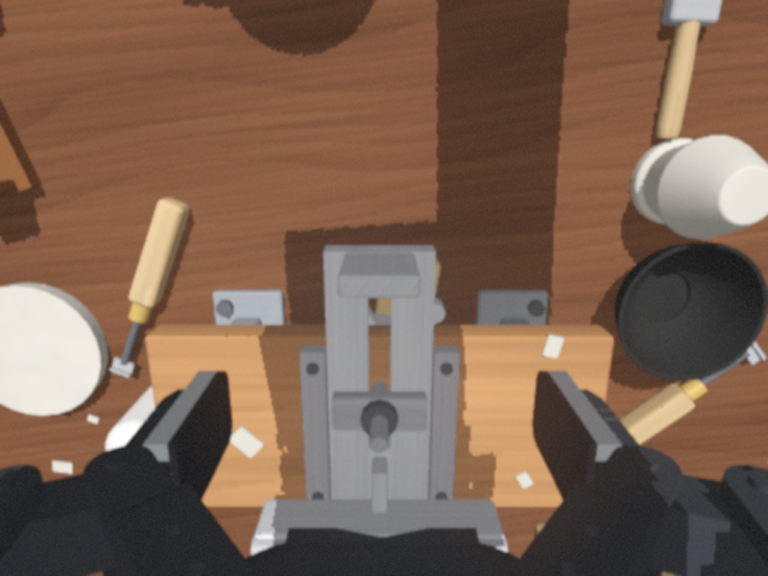

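The wrist view confirms the tail plate at px (380,270), measured at (446,24) mm with its top at z 266. An arm of the knob shows at (440,310). Next I'll pinch the plate and slide the rest.

```bash
python3 - <<'E'
from h import *
u=np.array([np.cos(YAW),np.sin(YAW),0])
a=np.array([.4463,.0241,.228])
manip.move_l(a,max_speed=.12)
print(manip.current_force())
manip.set_gripper(0.3,30)
print(manip.current_grip_width(),manip.current_force(),manip.current_ee_pos())
p=np.array(manip.current_ee_pos())
manip.move_l(p+u*.045,max_speed=.04)
print(manip.current_force(),manip.current_ee_pos(),manip.current_time())
for n in ('top','side'):
    im,d,c=snap(n,n+'2',scale=1.5)
E
cat > gap.py <<'E'
from fit import *
import sys
u=np.array([np.cos(YAW),np.sin(YAW)]);v=np.array([-u[1],u[0]])
for f in sys.argv[1:]:
    im,d,c=load(f);P=cloud(d,c)
    ok=(d>0)&(abs(P[...,1])<.2)
    zo=0.002 if 'side' in f else 0
    Q=P[ok&(P[...,2]>.255+zo)&(P[...,2]<.2635+zo)][:,:2]
    s=Q@u; m0=np.array([.745,-.012])
    w=(Q-m0)@v
    B=Q[(abs(w)>.062)&(abs(w)<.085)&((m0@u-s)<.16)&((m0@u-s)>.03)]  # outer bar ends
    M=P[ok&(P[...,2]>.18)&(P[...,2]<.252)&(P[...,0]>.67)&(np.hypot(P[...,0]-.745,P[...,1]+.012)<.068)&(np.hypot(P[...,0]-.745,P[...,1]+.012)>.05)]
    r=least_squares(lambda p:np.hypot(M[:,0]-p[0],M[:,1]-p[1])-.06,[.745,-.012],loss='soft_l1',f_scale=.001)
    sb=B@u; c0=r.x@u
    lo,hi=np.percentile(sb,3),np.percentile(sb,97)
    print(f,len(B),len(M),r.x,'bar front->gap(mid+8)',(c0-(lo+hi)/2-.008-.06)*1000,'width',(hi-lo)*1000)
E
python3 gap.py top0 side0 top2 side2
```

```text
[-0.0116999  -1.22045981 -0.56759649]
0.46584239370996583 [-1.40588897 -1.72596285  5.09735144] [0.44639505 0.02404117 0.22833241]
[-8.19949182  1.29971855  7.20037913] [0.49008629 0.0189521  0.2283695 ] 7.7833
top0 60 258 [ 0.74356963 -0.01159235] bar front->gap(mid+8) 65.3695485669325 width 12.799943761605093
side0 49 910 [ 0.74704763 -0.01312149] bar front->gap(mid+8) 66.3613358489929 width 11.569536848872964
top2 50 261 [ 0.7435417  -0.01160505] bar front->gap(mid+8) 21.70875980652992 width 12.043091509685965
side2 46 809 [ 0.74712982 -0.0130753 ] bar front->gap(mid+8) 23.312019724596013 width 11.918241622892566
```

View pics/side2.png

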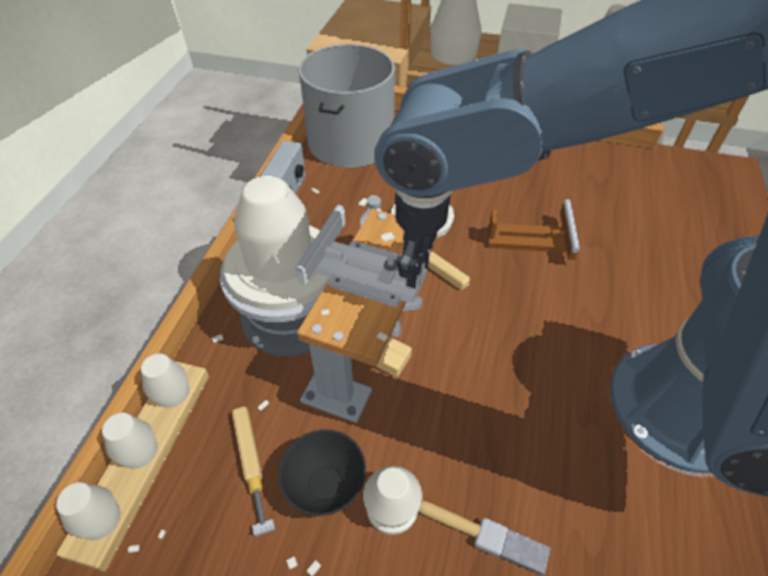

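The rest slides with the grip and the gap is now about 22 mm, so the last 14 mm remain.

```bash
python3 - <<'E'
from h import *
u=np.array([np.cos(YAW),np.sin(YAW),0])
p=np.array(manip.current_ee_pos())
manip.move_l(p+u*.0143,max_speed=.03)
print(manip.current_force(),manip.current_ee_pos())
for n in ('top','side'): snap(n,n+'3',scale=1.5)
manip.set_gripper(0.9,30)
p=np.array(manip.current_ee_pos())
manip.move_l(p+[0,0,.08]-u*0.0,max_speed=.2)
p=np.array(manip.current_ee_pos())
manip.move_l(p+[0,0,.03]-u*.14,max_speed=.25)
for n in ('top','side','wrist'): snap(n,n+'4',scale=1.5)
print(manip.current_force(),manip.current_time(),manip.look_for('wrist','knob_hub'))
E
python3 gap.py top3 side3 top4 side4
```

```text
[-5.37990953  1.20764053  5.77784864] [0.50357294 0.0174816  0.22837013]
[ 0.07608691 -0.98322595 -0.25500866] 10.45 [{'at': [0.5133, 0.019, 0.1338], 'confidence': 0.59}]
top3 58 218 [ 0.74360505 -0.01166215] bar front->gap(mid+8) 8.341493764336294 width 12.208279292366342
side3 47 651 [ 0.74705198 -0.01307668] bar front->gap(mid+8) 8.560922500648049 width 12.389589284318214
top4 55 217 [ 0.74355199 -0.01157901] bar front->gap(mid+8) 8.297695590831323 width 12.966577905969888
side4 53 650 [ 0.74723001 -0.01307051] bar front->gap(mid+8) 8.711713497340845 width 11.80775483262353
```

View pics/wrist4.png

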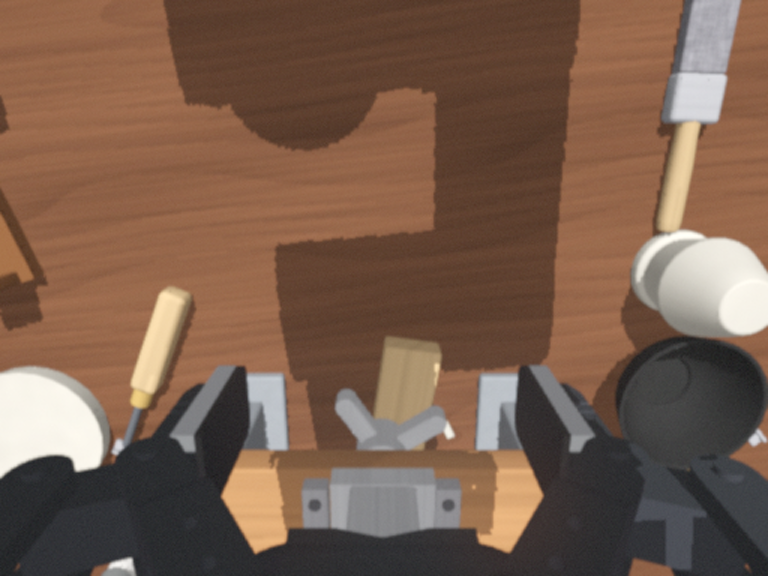

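View pics/top4.png

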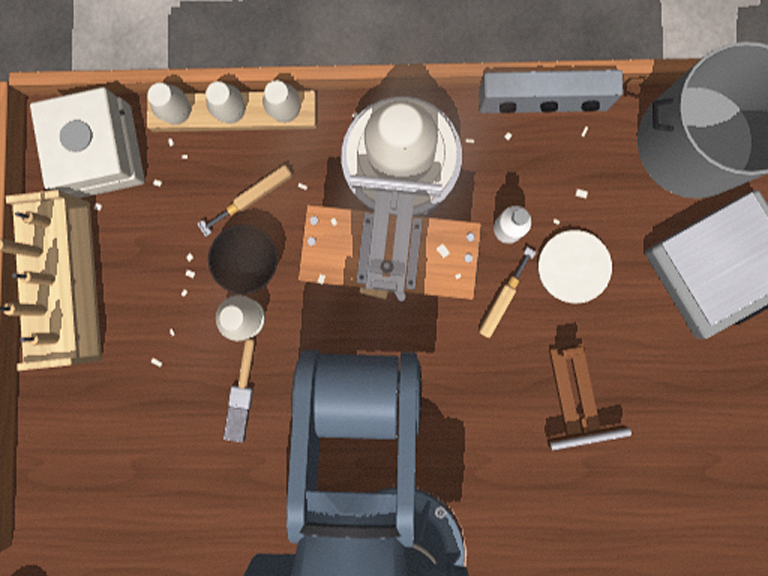

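```bash
cat > knob.py <<'E'
from fit import *
import sys
O=np.array([.5342,.0133])
u=np.array([np.cos(YAW),np.sin(YAW)]);v=np.array([-u[1],u[0]])
def knobfit(d,c):
    P=cloud(d,c); q=P[...,:2]-O; X=q@u;Y=q@v
    m=(d>0)&(P[...,2]>.129)&(P[...,2]<.140)&(np.hypot(X,Y)<.066)&(X<-.015)
    A=np.stack([X[m],Y[m]],1)
    A=A[np.hypot(A[:,0],A[:,1])>.024]
    # maximise points inside cross, minimise lateral distance from arm axes
    def res(p):
        ang=np.arctan2(A[:,1]-p[2],A[:,0]-p[1])-p[0]; r=np.hypot(A[:,1]-p[2],A[:,0]-p[1])
        e=(ang+np.pi/4)%(np.pi/2)-np.pi/4
        return np.r_[r*np.sin(e), (p[1:]/.003)*.005*np.sqrt(len(A))]
    best=min((least_squares(res,[a,0,0]) for a in np.linspace(0,1.5,7)),key=lambda s:s.cost)
    return best.x[0]%(np.pi/2),best.x[1:],np.sqrt(np.mean(best.fun[:-2]**2)),len(A),A
if __name__=='__main__':
    for f in sys.argv[1:]:
        im,d,c=load(f); r=knobfit(d,c); print(f,r[0],r[1],r[2],r[3],'tips',[ (r[4][i]*1000).round(0).tolist() for i in (r[4][:,1].argmin(),r[4][:,1].argmax(),r[4][:,0].argmin())] if r[3] else '')
E
python3 knob.py wrist4 w1 side0 side4
python3 - <<'E'
from h import *
print(manip.current_qpos())
O=np.array([.5342,.0133]);u=np.array([np.cos(YAW),np.sin(YAW)]);v=np.array([-u[1],u[0]])
for pitch in (0,20,30,40):
  for roll in (0,180,90,-90):
    for s in ((-.15,.05),(-.045,.05),(-.045,-.05)):
      a=np.radians(pitch)
      xf=np.r_[u*np.cos(a),-np.sin(a)]; yv=np.r_[v,0]; zz=np.cross(xf,yv)
      r=np.radians(roll); y=yv*np.cos(r)+zz*np.sin(r)
      R=np.stack([xf,y,np.cross(xf,y)],1)
      q=manip.inverse_kinematics(np.r_[O+u*s[0]+v*s[1],.126],R)
      print(pitch,roll,s,None if q is None else np.round(q,2))
E
```

```text
wrist4 0.5809917857760656 [-3.13937733e-04  4.27580850e-05] 0.004610977239214629 749 tips [[-44.0, -34.0], [-28.0, 50.0], [-49.0, -27.0]]
w1 0.547809139999 [-0.00012902  0.00012558] 0.004163236662359226 103 tips [[-26.0, -8.0], [-29.0, 49.0], [-34.0, 42.0]]
side0 0.5239832271345228 [-0.00048696  0.00018696] 0.0034425248223098 53 tips [[-42.0, -21.0], [-26.0, 50.0], [-42.0, -21.0]]
side4 0.5648835999096367 [1.12988193e-05 1.99345011e-05] 0.004536235746916765 94 tips [[-39.0, -37.0], [-24.0, 50.0], [-46.0, -25.0]]
[-3.47742774e-02 -1.06309842e-01  1.91155619e+00 -4.72612864e-05
  1.33774180e+00 -1.48583266e+00]
0 0 (-0.15, 0.05) [0.44 1.13 2.6  3.79 2.06 1.91]
0 0 (-0.045, 0.05) [0.22 0.96 2.44 3.49 1.81 1.66]
0 0 (-0.045, -0.05) [-0.21  1.01  2.51  3.04  1.94  1.54]
0 180 (-0.15, 0.05) [ 0.44  1.13  2.6   3.79  2.06 -1.23]
0 180 (-0.045, 0.05) [ 0.22  0.96  2.44  3.49  1.81 -1.48]
0 180 (-0.045, -0.05) [-0.21  1.01  2.51  3.04  1.94 -1.61]
0 90 (-0.15, 0.05) [ 0.44  1.13  2.6   3.79  2.06 -2.8 ]
0 90 (-0.045, 0.05) None
0 90 (-0.045, -0.05) None
0 -90 (-0.15, 0.05) [0.44 1.13 2.6  3.7
[... 1039 characters left out ...]
) [ 0.18  0.47  2.44  3.49  0.83 -0.09]
30 -90 (-0.045, -0.05) [-0.2   0.45  2.51  3.05  0.87  0.02]
40 0 (-0.15, 0.05) [0.29 0.27 2.59 3.69 0.62 1.38]
40 0 (-0.045, 0.05) [0.15 0.36 2.38 3.59 0.49 1.35]
40 0 (-0.045, -0.05) [-0.19  0.33  2.44  3.03  0.51  1.62]
40 180 (-0.15, 0.05) [ 0.29  0.27  2.59  3.69  0.62 -1.76]
40 180 (-0.045, 0.05) [ 0.15  0.36  2.38  3.59  0.49 -1.79]
40 180 (-0.045, -0.05) [-0.19  0.33  2.44  3.03  0.51 -1.52]
40 90 (-0.15, 0.05) None
40 90 (-0.045, 0.05) None
40 90 (-0.045, -0.05) None
40 -90 (-0.15, 0.05) [ 0.29  0.27  2.59  3.69  0.62 -0.19]
40 -90 (-0.045, 0.05) [ 0.15  0.36  2.38  3.59  0.49 -0.22]
40 -90 (-0.045, -0.05) [-0.19  0.33  2.44  3.03  0.51  0.05]
```

```bash
cat > fk.py <<'E'
from h import *
O=np.array([.5342,.0133]);u=np.array([np.cos(YAW),np.sin(YAW)]);v=np.array([-u[1],u[0]])
def tool(pitch,dyaw=0):  # jaws vertical, tool along stand x (+dyaw rad), pitched down deg
    a=np.radians(pitch); U=u*np.cos(dyaw)+v*np.sin(dyaw); V=np.array([-U[1],U[0]])
    xf=np.r_[U*np.cos(a),-np.sin(a)]; zz=np.cross(xf,np.r_[V,0]); y=-zz
    return np.stack([xf,y,np.cross(xf,y)],1)
def W(x,y,z): return np.r_[O+u*x+v*y,z]
E
python3 - <<'E'
from fk import *
rows=[];R_=[];Z_=[]
for r in np.arange(.3,.75,.1):
  for z in (.2,.35,.5):
    for t in (0,.2,-.2,.4):
      x=np.array([np.sin(t),0,-np.cos(t)]);y=np.array([0,1.,0])
      q=manip.inverse_kinematics([r,0,z],np.stack([x,y,np.cross(x,y)],1))
      if q is None or abs(q[3])>.05 or abs(q[0])>.05: continue
      a,b=q[1],q[1]+q[2]; f=b+q[4]
      rows.append([1,np.sin(a),np.cos(a),np.sin(b),np.cos(b),np.sin(f),np.cos(f)]);R_.append(r);Z_.append(z)
A=np.array(rows);print(len(A))
print(np.linalg.lstsq(A,np.array(R_),rcond=None)[0].round(3),np.linalg.lstsq(A,np.array(Z_),rcond=None)[0].round(3))
for p in (0,5,10,15,20):
  for s in ((-.10,.10),(-.085,.085),(-.01,.085),(-.01,.07),(-.035,0),(-.035,-.03),(-.09,-.03),(-.09,.085),(-.13,.085),(-.2,.085)):
    q=manip.inverse_kinematics(W(*s,.122),tool(p)); print(p,s,None if q is None else np.round(q,2))
E
```

```text
0Traceback (most recent call last):
  File "<stdin>", line 12, in <module>
    _assert_2d(a, b)
    ~~~~~~~~~~^^^^^^
    raise LinAlgError('%d-dimensional array given. Array must be '
            'two-dimensional' % a.ndim)
numpy.linalg.LinAlgError: 1-dimensional array given. Array must be two-dimensional
```

```bash
python3 - <<'E'
from fk import *
rows=[];T=[]
for r in np.arange(.3,.75,.1):
  for z in (.2,.35,.5):
    for t in (0,.2,-.2,.4):
      for it in range(1):
        g=np.arcsin(.0468/r)
        c,s=np.cos(-g),np.sin(-g); Rz=np.array([[c,-s,0],[s,c,0],[0,0,1]])
        x=Rz@np.array([np.sin(t),0,-np.cos(t)]);y=Rz@np.array([0,1.,0])
        q=manip.inverse_kinematics([r,0,z],np.stack([x,y,np.cross(x,y)],1))
      if q is None or abs(q[3])>.1: continue
      a,b=q[1],q[1]+q[2]; f=b+q[4]
      rows.append([1,np.sin(a),np.cos(a),np.sin(b),np.cos(b),np.sin(f),np.cos(f)])
      T.append([r*np.cos(q[0]),-r*np.sin(q[0]),z])
A=np.array(rows);T=np.array(T);print(len(A),T[:,1].min(),T[:,1].max())
for k in (0,2):
    s=np.linalg.lstsq(A,T[:,k],rcond=None); print(s[0].round(3),abs(A@s[0]-T[:,k]).max())
for p in (0,10,20):
  for s in ((-.085,.085),(-.01,.085),(-.035,0),(-.035,-.03),(-.09,-.03),(-.13,.085),(-.2,.085)):
    q=manip.inverse_kinematics(W(*s,.122),tool(p)); print(p,s,None if q is None else np.round(q,2))
E
```

```text
60 0.04633982386431491 0.04654524181834228
[ 0.     0.487 -0.     0.438  0.041  0.265  0.   ] 3.66639615334563e-08
[ 0.259 -0.     0.487 -0.041  0.438  0.     0.265] 3.796961872692961e-08
0 (-0.085, 0.085) [0.42 0.99 2.46 3.7  1.83 0.16]
0 (-0.01, 0.085) [0.29 0.92 2.33 3.56 1.68 0.05]
0 (-0.035, 0) [0.01 0.99 2.46 3.28 1.87 0.04]
0 (-0.035, -0.03) [-0.12  1.    2.47  3.14  1.9   0.  ]
0 (-0.09, -0.03) [-0.12  1.11  2.58  3.14  2.12  0.  ]
0 (-0.13, 0.085) [0.54 1.04 2.52 3.84 1.9  0.27]
0 (-0.2, 0.085) [0.8  1.13 2.59 4.15 1.91 0.48]
10 (-0.085, 0.085) [0.41 0.82 2.5  3.67 1.55 0.09]
10 (-0.01, 0.085) [0.29 0.78 2.36 3.55 1.4  0.  ]
10 (-0.035, 0) [0.01 0.82 2.5  3.27 1.56 0.02]
10 (-0.035, -0.03) [-0.12  0.82  2.51  3.14  1.59  0.  ]
10 (-0.09, -0.03) [-0.12  0.92  2.63  3.14  1.8   0.  ]
10 (-0.13, 0.085) [0.53 0.86 2.57 3.78 1.62 0.17]
10 (-0.2, 0.085) [0.79 0.94 2.64 4.03 1.67 0.35]
20 (-0.085, 0.085) [0.39 0.64 2.5  3.65 1.22 0.  ]
20 (-0.01, 0.085) [ 0.27  0.63  2.36  3.56  1.09 -0.06]
20 (-0.035, 0) [ 0.    0.64  2.5   3.26  1.21 -0.  ]
20 (-0.035, -0.03) [-0.12  0.64  2.51  3.14  1.23  0.  ]
20 (-0.09, -0.03) [-0.12  0.69  2.64  3.14  1.4   0.  ]
20 (-0.13, 0.085) [0.49 0.66 2.58 3.74 1.3  0.06]
20 (-0.2, 0.085) None
```

```bash
python3 - <<'E'
from fk import *
manip.set_gripper(0.0,30)
for q in ([0.2,-.3,2.2,0,.1,-1.0],[0.4,-.3,2.2,3.65,.1,.1],[0.45,-.3,2.2,3.65,1.6,.1]):
    manip.move_j(q); print(np.round(manip.current_ee_pos(),3),manip.current_time())
for s in ((-.16,.1,.22),(-.14,.1,.2),(-.13,.09,.18),(-.12,.09,.16)):
    q=manip.inverse_kinematics(W(*s),tool(10)); print(s,None if q is None else np.round(q,2))
snap('side','side5',scale=1.5)
E
```

```text
[0.479 0.144 0.434] 12.3417
[0.46  0.231 0.481] 15.4
[0.328 0.067 0.765] 16.7417
(-0.16, 0.1, 0.22) [ 0.68  0.41  2.62  3.96  1.32 -0.08]
(-0.14, 0.1, 0.2) [ 0.61  0.51  2.6   3.88  1.37 -0.03]
(-0.13, 0.09, 0.18) [0.54 0.6  2.59 3.8  1.44 0.03]
(-0.12, 0.09, 0.16) [0.52 0.68 2.57 3.77 1.49 0.07]
```

View pics/side5.png

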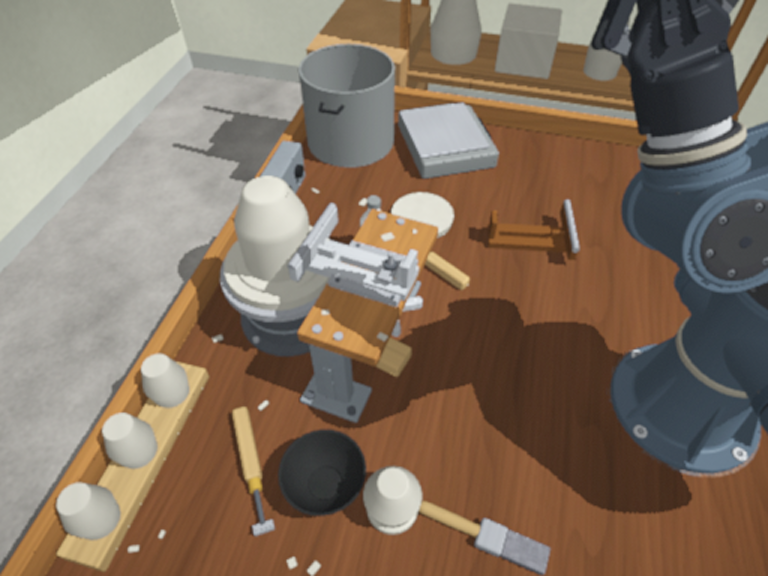

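```bash
python3 - <<'E'
from fk import *
T=tool(10)
manip.move_ptp(W(-.14,.1,.2),T)
manip.move_l(W(-.10,.092,.122),max_speed=.2)
print(np.round(manip.current_force(),2),manip.current_time())
manip.move_l(W(-.012,.085,.122),max_speed=.15)
f0=np.array(manip.current_force());print(f0.round(2))
for s in ((-.012,.062),(-.02,.046),(-.034,.030)):
    manip.move_l(W(*s,.122),max_speed=.08)
    print(s,(np.array(manip.current_force())-f0).round(2),manip.current_time())
snap('side','side6',scale=1.5)
snap('wrist','wrist6')
E
```

```text
[ 0.27 -0.34  0.88] 19.3833
[-0.31 -0.06 -0.04]
(-0.012, 0.062) [0.01 1.11 0.58] 20.5583
(-0.02, 0.046) [-16.89  26.85   1.55] 20.9333
(-0.034, 0.03) [-0.15  0.3   0.73] 21.35
```

View pics/side6.png

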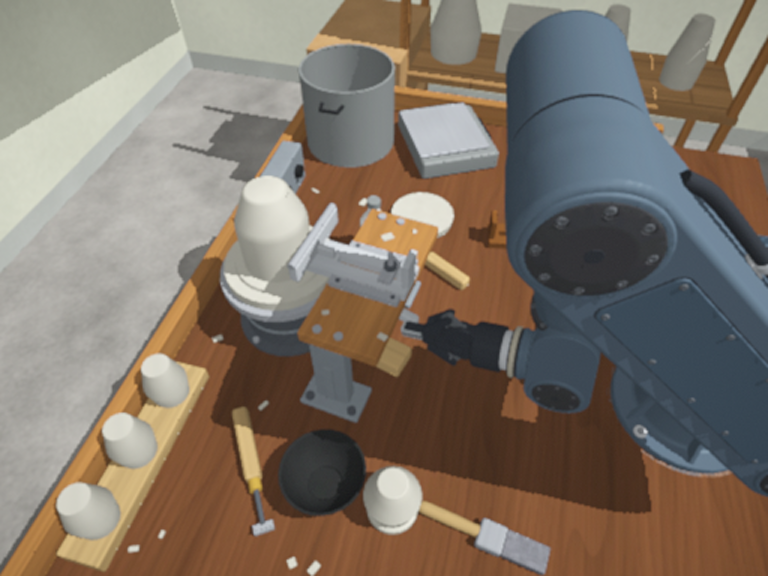

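View pics/wrist6.png

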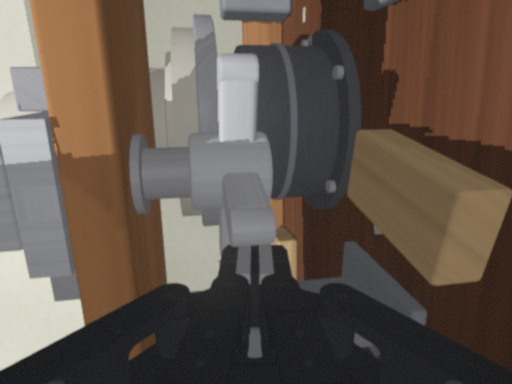

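```bash
python3 knob.py side6; python3 - <<'E'
from fit import *
from fk import O,u,v
im,d,c=load('wrist6')
P=cloud(d,c);q=P[...,:2]-O;X=q@u*1000;Y=q@v*1000
for (r,cc) in ((225,225),(225,248),(225,268),(200,225),(200,245),(200,260),(180,228),(180,250),(70,235),(100,240),(120,240),(150,180),(255,250),(300,250)):
    print((cc,r),X[r,cc].round(1),Y[r,cc].round(1),(P[r,cc,2]*1000).round(1))
for z in (.12,.126,.13):
    m=(abs(P[...,2]-z)<.003)&(d>0)&(np.hypot(X,Y)<62)&(np.hypot(X,Y)>22)
    a=np.degrees(np.arctan2(Y[m],X[m]))%360
    print(z,np.histogram(a,bins=np.arange(100,321,10)))
E
```

```text
side6 1.046832362214331 [-0.00021307 -0.00036873] 0.010165569643660003 122 tips [[-27.0, 1.0], [-50.0, 41.0], [-57.0, 25.0]]
(225, 225) -0.0 30.7 133.4
(248, 225) -55.1 8.1 129.1
(268, 225) -55.9 8.3 121.5
(225, 200) -34.1 4.7 135.8
(245, 200) -44.1 1.8 128.5
(260, 200) -43.8 2.3 122.3
(228, 180) -25.8 -1.9 133.5
(250, 180) -26.4 -1.6 123.6
(235, 70) -18.3 -49.1 128.7
(240, 100) -15.6 -36.4 126.3
(240, 120) -13.2 -27.2 126.1
(180, 150) -3.5 -12.2 154.8
(250, 255) -56.9 19.9 128.6
(250, 300) -72.0 29.4 131.1
0.12 (array([  0,   0,   0,   0,   0, 105, 220, 440, 105,   0,   0,   0,   0,
        64, 609, 159,   0,   0,   0,   0,   0,   0]), array([100, 110, 120, 130, 140, 150, 160, 170, 180, 190, 200, 210, 220,
       230, 240, 250, 260, 270, 280, 290, 300, 310, 320]))
0.126 (array([  0,   0,   0,   0,   0,  67, 342, 607, 176,   0,   0,   0,   0,
       103, 832, 180,   0,   0,   0,   0,   0,   0]), array([100, 110, 120, 130, 140, 150, 160, 170, 180, 190, 200, 210, 220,
       230, 240, 250, 260, 270, 280, 290, 300, 310, 320]))
0.13 (array([  0,   0,   0,   0,   1,  85, 341, 630, 173,   0,   0,   0,   0,
       105, 817, 188,   0,   0,   0,   0,   0,   0]), array([100, 110, 120, 130, 140, 150, 160, 170, 180, 190, 200, 210, 220,
       230, 240, 250, 260, 270, 280, 290, 300, 310, 320]))
```

```bash
python3 - <<'E'
from fk import *
f0=np.array([-.31,-.06,-.04])
for s in ((-.036,.019),(-.036,.008),(-.036,-.003),(-.036,-.014)):
    manip.move_l(W(*s,.122),max_speed=.06)
    print(s,(np.array(manip.current_force())-f0).round(2),manip.current_time())
snap('wrist','wrist7')
manip.move_l(W(-.062,-.012,.122),max_speed=.12)
manip.move_l(W(-.062,.075,.122),max_speed=.15)
print((np.array(manip.current_force())-f0).round(2),manip.current_time())
snap('wrist','wrist8')
E
python3 - <<'E'
from fit import *
from fk import O,u,v
for f in ('wrist7','wrist8'):
    im,d,c=load(f)
    P=cloud(d,c);q=P[...,:2]-O;X=q@u*1000;Y=q@v*1000
    m=(abs(P[...,2]-.126)<.006)&(d>0)&(np.hypot(X,Y)<62)&(np.hypot(X,Y)>24)
    a=np.degrees(np.arctan2(Y[m],X[m]))%360
    print(f,np.histogram(a,bins=np.arange(100,321,10)))
    cv2.imwrite('pics/'+f+'.png',im[...,::-1])
E
python3 - <<'E'
import cv2;import numpy as np
cv2.imwrite('pics/w78.png',cv2.resize(np.hstack([cv2.imread('pics/wrist7.png'),cv2.imread('pics/wrist8.png')]),(800,300)))
E
```

```text
(-0.036, 0.019) [0.6  0.03 0.32] 21.7833
(-0.036, 0.008) [-1.15  0.71 -0.08] 22.1167
(-0.036, -0.003) [ 0.74  0.9  -0.17] 22.45
(-0.036, -0.014) [-0.63  0.59 -0.32] 22.7833
[0.19 0.6  0.14] 23.9333
wrist7 (array([  0,   0,   0, 198, 140,   0,   0,   0,   0,   0, 468, 714, 460,
         0,   0,   0,   0,   0,   0, 217, 573,   0]), array([100, 110, 120, 130, 140, 150, 160, 170, 180, 190, 200, 210, 220,
       230, 240, 250, 260, 270, 280, 290, 300, 310, 320]))
wrist8 (array([   0,    0,   19,  449, 1094,   69,    0,    0,    0,    0,  471,
       1164,    0,    0,    0,    0,    0,    0,    0,    0,    0,    0]), array([100, 110, 120, 130, 140, 150, 160, 170, 180, 190, 200, 210, 220,
       230, 240, 250, 260, 270, 280, 290, 300, 310, 320]))
```

View pics/w78.png

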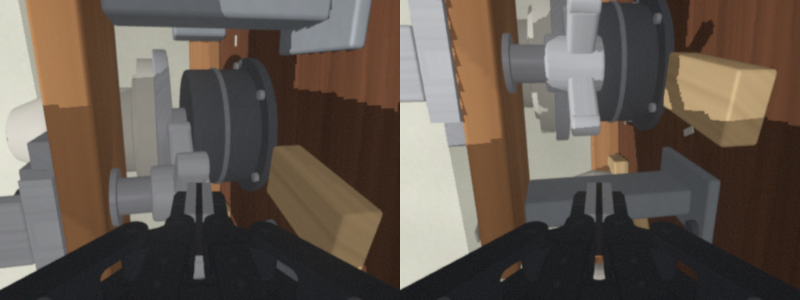

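```bash
python3 - <<'E'
from fk import *
f0=np.array(manip.current_force())
t3=np.r_[v,0];u3=np.r_[u,0]
manip.move_l(W(-.028,.072,.122),max_speed=.12)
for s in ((-.028,.062),(-.030,.055),(-.033,.05),(-.037,.044),(-.045,.037)):
    manip.move_l(W(*s,.122),max_speed=.06)
    F=(np.array(manip.current_force())-f0); print(s,'Fv',(F@t3).round(2),'Fu',(F@u3).round(2),manip.current_time())
y=.037
while y>.001:
    y-=.0015
    manip.move_l(W(-.045,y,.122),max_speed=.03)
    F=(np.array(manip.current_force())-f0); print(round(y,4),'Fv',(F@t3).round(2),'Fu',(F@u3).round(2),F[2].round(2),manip.current_time())
    if F@t3>6: break
snap('wrist','wrist9'); snap('side','side9')
E
```

```text
(-0.028, 0.062) Fv 1.59 Fu 0.36 24.7333
(-0.03, 0.055) Fv 2.8 Fu -1.24 25.0083
(-0.033, 0.05) Fv 11.63 Fu -8.11 25.2583
(-0.037, 0.044) Fv 13.65 Fu -12.73 25.525
(-0.045, 0.037) Fv 3.1 Fu -5.25 25.85
0.0355 Fv 7.07 Fu -8.83 1.75 26.1
```

```bash
python3 knob.py side9; python3 - <<'E'
from fit import *
from fk import O,u,v
im,d,c=load('wrist9')
cv2.imwrite('pics/w9.png',cv2.resize(im[...,::-1],None,fx=1.5,fy=1.5))
P=cloud(d,c);q=P[...,:2]-O;X=q@u*1000;Y=q@v*1000
for r in range(60,290,15):
    cc=[k for k in range(200,300,12) if abs(P[r,k,2]-.126)<.008 and np.hypot(X[r,k],Y[r,k])<90]
    if cc: k=cc[len(cc)//2]; print((k,r),X[r,k].round(1),Y[r,k].round(1),(P[r,k,2]*1000).round(1))
E
```

```text
side9 1.0342866690833632 [-8.32148362e-05 -2.09482404e-04] 0.006516867422080051 95 tips [[-22.0, -44.0], [-44.0, 45.0], [-55.0, 34.0]]
(236, 60) -24.8 -47.5 127.1
(236, 75) -25.3 -41.1 127.2
(236, 90) -22.0 -34.6 126.9
(236, 105) -19.4 -27.7 126.7
(236, 120) -16.5 -20.4 126.5
(236, 135) -14.1 -12.7 126.3
(236, 150) -18.8 -5.9 127.0
(236, 165) -22.5 0.8 127.6
(248, 180) -34.2 5.5 123.4
(248, 195) -44.9 9.3 125.2
(248, 210) -52.7 13.4 126.4
(248, 225) -52.7 20.2 126.5
(260, 240) -56.2 25.9 121.9
(260, 255) -69.8 25.6 124.5
(260, 270) -81.6 25.1 126.8
(260, 285) -84.8 29.0 127.4
```

View pics/w9.png

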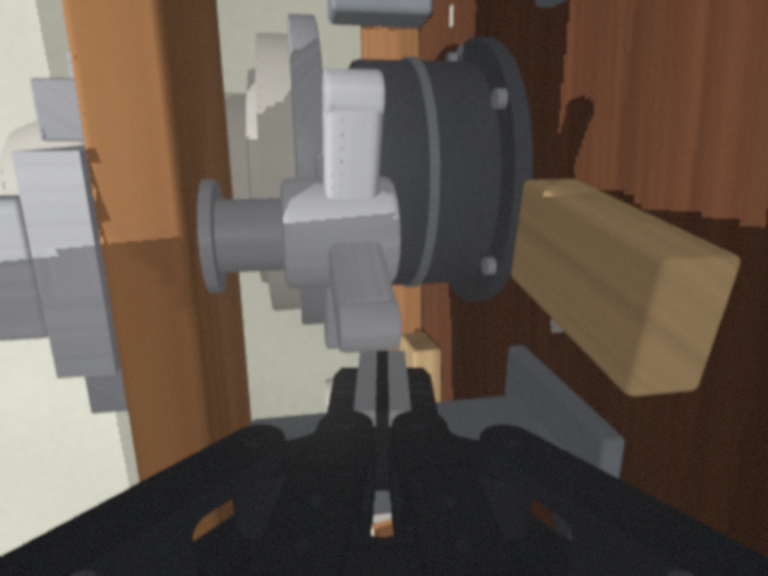

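```bash
cat > turn.py <<'E'
from fk import *
t3=np.r_[v,0];u3=np.r_[u,0]
def corner(al): return np.array([-.058*np.cos(al)+.008*np.sin(al), .058*np.sin(al)+.008*np.cos(al)])
def rd(f0): 
    F=np.array(manip.current_force())-f0; return F@u3,F@t3,F[2]
E
python3 - <<'E'
from turn import *
p=np.array(manip.current_ee_pos()); print('actual stand xy',((p[:2]-O)@u).round(4),((p[:2]-O)@v).round(4),p[2].round(4))
manip.move_l(W(-.045,.044,.122),max_speed=.06)
manip.move_l(W(-.033,.044,.122),max_speed=.06)
f0=np.array(manip.current_force()); print(f0.round(2))
off=np.array([.0173,.0065])
al=.40
while al>-.02:
    s=corner(al)+off
    manip.move_l(W(*s,.122),max_speed=.03)
    a=rd(f0); cc=corner(al); tau=-cc[0]*a[1]+cc[1]*a[0]
    print(round(al,2),s.round(4),np.round(a,2),'tau',round(tau,3),round(manip.current_time(),2))
    if tau>.38 or np.hypot(*a[:2])>14: break
    al-=.04
p=np.array(manip.current_ee_pos()); print('actual stand xy',((p[:2]-O)@u).round(4),((p[:2]-O)@v).round(4),p[2].round(4))
snap('wrist','wrist10')
E
```

```text
actual stand xy -0.0454 0.0361 0.1217
[0.92 0.02 1.75]
0.4 [-0.033   0.0365] [ 0.01 -0.18 -1.45] tau -0.009 27.24
0.36 [-0.0342  0.0344] [-1.59  1.24 -2.01] tau 0.019 27.49
0.32 [-0.0352  0.0323] [-2.38  1.21 -0.89] tau 0.002 27.74
0.28 [-0.0362  0.0302] [-2.77  0.87 -0.78] tau -0.019 27.99
0.24 [-0.0371  0.0281] [-1.87  1.25 -0.33] tau 0.028 28.24
0.2 [-0.038   0.0259] [-1.52  0.51 -1.38] tau -0.001 28.49
0.16 [-0.0387  0.0236] [-0.19  2.5  -1.68] tau 0.137 28.74
0.12 [-0.0393  0.0214] [ 0.2   4.11 -1.13] tau 0.236 28.99
0.08 [-0.0399  0.0191] [ 2.36  6.59 -1.11] tau 0.407 29.24
actual stand xy -0.0396 0.0197 0.1221
```

```bash
python3 - <<'E'
from turn import *
f0=np.array([.92,.02,1.75]); f0[2]=.3
off=np.array([.0173,.0065]); al=.08
for k in range(12):
    manip.dwell(.15); A=[rd(f0) for _ in range(1)]; a=np.mean(A,0); 
    tau=-corner(al)[0]*a[1]+corner(al)[1]*a[0]
    s=corner(al)+off
    print(round(al,3),s.round(4),np.round(a,2),'tau',round(tau,3),'tau40',round(.04*a[1],3),round(manip.current_time(),2))
    if tau>.43: break
    al-=.012
    manip.move_l(W(*(corner(al)+off),.122),max_speed=.02)
snap('wrist','wrist11')
E
python3 - <<'E'
from fit import *
from fk import O,u,v
for f in ('wrist9','wrist10','wrist11'):
    im,d,c=load(f)
    P=cloud(d,c);q=P[...,:2]-O;X=q@u*1000;Y=q@v*1000
    m=(abs(P[...,2]-.126)<.004)&(d>0)&(Y<-24)&(Y>-50)&(X<5)&(X>-50)
    L=cv2.fitLine(np.stack([X[m],Y[m]],1).astype(np.float32),cv2.DIST_HUBER,0,.01,.01).ravel()
    if L[1]>0:L[:2]*=-1
    print(f,m.sum(),'knob est',np.arctan2(L[1],L[0])%(2*np.pi)-np.pi/2,L)
E
```

```text
0.08 [-0.0399  0.0191] [ 2.    6.4  -1.53] tau 0.391 tau40 0.256 29.44
0.068 [-0.04    0.0184] [ 2.99  7.96 -1.65] tau 0.492 tau40 0.318 29.84
wrist9 1010 knob est 2.8040104 [ -0.3312067  -0.9435582 -22.987837  -37.28472  ]
wrist10 852 knob est 3.1285505 [-1.3041560e-02 -9.9991494e-01 -8.3698101e+00 -3.7238670e+01]
wrist11 838 knob est 3.1424985 [ 9.0582756e-04 -9.9999958e-01 -8.0064573e+00 -3.7312366e+01]
```

```bash
python3 - <<'E'
from turn import *
f0=np.array([.92,.02,.3])
al=.068;s=corner(al)+np.array([.0173,.0065])
for k in range(6):
    s=s-[0,.0006]
    manip.move_l(W(*s,.122),max_speed=.02); manip.dwell(.2)
    a=rd(f0)
    print(s.round(4),np.round(a,2),'tau40',round(.04*a[1],3),round(manip.current_time(),2),np.round(manip.current_ft_torque(),2))
    if a[1]>9.6: break
snap('wrist','wrist12')
manip.dwell(.4); print(np.round(rd(f0),2))
p=np.array(manip.current_ee_pos()); print('actual',((p[:2]-O)@u).round(4),((p[:2]-O)@v).round(4))
# back off slowly
manip.move_l(W(s[0],s[1]+.02,.122),max_speed=.03)
snap('wrist','wrist13')
print(np.round(rd(f0),2))
manip.move_l(W(-.07,s[1]+.04,.122),max_speed=.1)
snap('wrist','wrist14');snap('side','side14',scale=1.5);snap('top','top14')
print(manip.current_time())
E
python3 - <<'E'
from fit import *
from fk import O,u,v
for f in ('wrist11','wrist12','wrist13','wrist14'):
    im,d,c=load(f)
    P=cloud(d,c);q=P[...,:2]-O;X=q@u*1000;Y=q@v*1000
    m=(abs(P[...,2]-.126)<.004)&(d>0)&(Y<-24)&(Y>-50)&(X<5)&(X>-50)
    L=cv2.fitLine(np.stack([X[m],Y[m]],1).astype(np.float32),cv2.DIST_HUBER,0,.01,.01).ravel()
    if L[1]>0:L[:2]*=-1
    print(f,m.sum(),'knob est',np.arctan2(L[1],L[0])%(2*np.pi)-np.pi/2,L)
for f in ('side0','side4','side14'):
    im,d,c=load(f);P=cloud(d,c);q=P[...,:2]-O;X=q@u*1000;Y=q@v*1000
    m=(d>0)&(np.hypot(X,Y)<30)&(P[...,2]>.224)&(P[...,2]<.245)&(abs(Y)>13); print(f,m.sum(),np.median(P[...,2][m]))
E
python3 gap.py side14 top14; cp pics/side14.png pics/s14v.png
```

```text
[-0.04    0.0178] [ 2.06  8.89 -0.61] tau40 0.355 30.34 [0.31 0.47 1.51]
[-0.04    0.0172] [ 0.75 10.61 -0.87] tau40 0.424 30.79 [0.35 0.48 1.78]
[0.78 9.06 0.28]
actual -0.0398 0.0184
[-0.5  -0.23  0.08]
32.7667
wrist11 838 knob est 3.1424985 [ 9.0582756e-04 -9.9999958e-01 -8.0064573e+00 -3.7312366e+01]
wrist12 829 knob est 3.1554146 [ 1.3821476e-02 -9.9990445e-01 -7.3791766e+00 -3.7277275e+01]
wrist13 965 knob est 3.0322232 [ -0.10915168  -0.9940251  -11.747871   -37.288162  ]
wrist14 773 knob est 3.0334983 [ -0.1078838  -0.9941635 -11.612579  -37.38473  ]
side0 91 0.23508949307236632
side4 92 0.2353332217044577
side14 79 0.22820698570211645
side14 47 650 [ 0.7469842  -0.01311466] bar front->gap(mid+8) 8.603243115192505 width 13.107963285068692
top14 56 215 [ 0.74353712 -0.01162317] bar front->gap(mid+8) 8.43331745152881 width 12.126316826786553
```

View pics/side14.png

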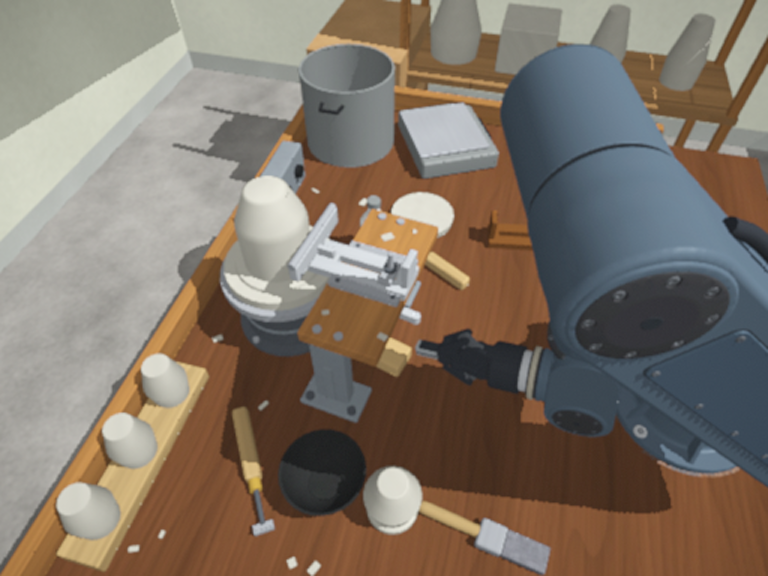

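```bash
python3 - <<'E'
from turn import *
def avg(n=4):
    A=[]
    for _ in range(n): manip.dwell(.03); A.append(manip.current_force())
    return np.mean(A,0)
x=-.040
manip.move_l(W(-.065,.035,.122),max_speed=.15)
manip.move_l(W(x,.030,.122),max_speed=.1)
manip.move_l(W(x,.0245,.122),max_speed=.05)
f0=avg(8);print('f0',f0.round(2))
y=.0245
while y>.012:
    y-=.0006
    manip.move_l(W(x,y,.122),max_speed=.02)
    F=avg(3)-f0; p=np.array(manip.current_ee_pos())
    print(round(y,4),'act',((p[:2]-O)@v*1000).round(2),'Fv',(F@t3).round(2),'Fu',(F@u3).round(2),round(manip.current_time(),2))
    if F@t3>12: break
snap('wrist','wrist15')
manip.move_l(W(x,y+.008,.122),max_speed=.008)
snap('wrist','wrist16')
F=avg(4)-f0;print(F.round(2),manip.current_time())
E
python3 - <<'E'
from fit import *
from fk import O,u,v
for f in ('wrist14','wrist15','wrist16'):
    im,d,c=load(f)
    P=cloud(d,c);q=P[...,:2]-O;X=q@u*1000;Y=q@v*1000
    m=(abs(P[...,2]-.126)<.004)&(d>0)&(Y<-24)&(Y>-50)&(X<5)&(X>-50)
    L=cv2.fitLine(np.stack([X[m],Y[m]],1).astype(np.float32),cv2.DIST_HUBER,0,.01,.01).ravel()
    if L[1]>0:L[:2]*=-1
    print(f,m.sum(),'knob est',np.arctan2(L[1],L[0])%(2*np.pi)-np.pi/2,L)
E
```

```text
f0 [ 0.19  0.14 -0.12]
0.0239 act 24.14 Fv 3.03 Fu -0.71 34.35
0.0233 act 23.64 Fv 4.61 Fu -2.14 34.7
0.0227 act 23.11 Fv 5.97 Fu -3.4 35.05
0.0221 act 22.63 Fv 6.74 Fu -4.33 35.4
0.0215 act 22.14 Fv 6.66 Fu -5.5 35.75
0.0209 act 21.66 Fv 8.12 Fu -5.65 36.1
0.0203 act 21.14 Fv 8.16 Fu -6.92 36.45
0.0197 act 20.64 Fv 9.15 Fu -8.1 36.8
0.0191 act 20.13 Fv 9.95 Fu -8.29 37.15
0.0185 act 19.64 Fv 10.65 Fu -8.79 37.5
0.0179 act 19.16 Fv 11.28 Fu -9.83 37.85
0.0173 act 18.64 Fv 11.72 Fu -9.73 38.2
0.0167 act 18.16 Fv 13.14 Fu -10.15 38.55
[-0.22  0.2  -0.1 ] 39.9333
wrist14 773 knob est 3.0334983 [ -0.1078838  -0.9941635 -11.612579  -37.38473  ]
wrist15 821 knob est 3.1521049 [ 1.0511757e-02 -9.9994475e-01 -7.2207565e+00 -3.7320202e+01]
wrist16 875 knob est 3.0439458 [ -0.09749157  -0.99523634 -11.5066805  -37.346306  ]
```

```bash
python3 - <<'E'
from turn import *
def avg(n=2):
    A=[]
    for _ in range(n): manip.dwell(.03); A.append(manip.current_force())
    return np.mean(A,0)
p=np.array(manip.current_ee_pos());print(((p[:2]-O)@u).round(4),((p[:2]-O)@v).round(5),manip.current_time())
x=-.040
f0=avg(5)
def go(y,tag):
    manip.move_l(W(x,y,.122),max_speed=.02)
    F=avg()-f0;p=np.array(manip.current_ee_pos());fv,fu=F@t3,F@u3; ya=(p[:2]-O)@v
    print(tag,round(y*1000,2),'act',(ya*1000).round(2),'Fv',fv.round(2),'Fu',fu.round(2),'tau',(.057*fv+(ya-.011)*fu).round(3),round(manip.current_time(),2))
    return fv
for y in np.r_[np.arange(.0245,.0228,-.0002),np.arange(.0222,.0155,-.001)]:
    if go(y,'+')>13: break
snap('wrist','wrist17')
while y<.0246:
    y+=.0007
    if go(y,'-')<.3 : break
snap('wrist','wrist18')
manip.move_l(W(x,.033,.122),max_speed=.03)
snap('wrist','wrist19'); print(manip.current_time())
E
cat > ang.py <<'E'
from fit import *
from fk import O,u,v
import sys
for f in sys.argv[1:]:
    im,d,c=load(f)
    P=cloud(d,c);q=P[...,:2]-O;X=q@u*1000;Y=q@v*1000
    m=(abs(P[...,2]-.126)<.004)&(d>0)&(Y<-24)&(Y>-50)&(X<5)&(X>-50)
    L=cv2.fitLine(np.stack([X[m],Y[m]],1).astype(np.float32),cv2.DIST_HUBER,0,.01,.01).ravel()
    if L[1]>0:L[:2]*=-1
    print(f,m.sum(),'knob est',np.arctan2(L[1],L[0])%(2*np.pi)-np.pi/2)
E
python3 ang.py wrist17 wrist18 wrist19
```

```text
-0.04 0.02463 39.9333
+ 24.5 act 24.5 Fv -0.63 Fu 0.6 tau -0.028 40.42
+ 24.3 act 24.31 Fv 0.17 Fu -0.2 tau 0.007 40.73
+ 24.1 act 24.11 Fv -0.78 Fu 0.64 tau -0.036 41.05
+ 23.9 act 23.92 Fv 1.29 Fu -0.11 tau 0.072 41.37
+ 23.7 act 23.87 Fv 3.23 Fu 0.49 tau 0.19 41.68
+ 23.5 act 23.69 Fv 5.08 Fu -0.54 tau 0.283 42.0
+ 23.3 act 23.45 Fv 4.52 Fu -1.36 tau 0.24 42.32
+ 23.1 act 23.28 Fv 5.0 Fu -1.4 tau 0.268 42.63
+ 22.9 act 23.11 Fv 5.58 Fu -2.11 tau 0.293 42.95
+ 22.2 act 22.49 Fv 5.82 Fu -2.88 tau 0.298 43.27
+ 21.2 act 21.66 Fv 7.47 Fu -4.7 tau 0.376 43.58
+ 20.2 act 20.81 Fv 8.75 Fu -5.99 tau 0.44 43.9
+ 19.2 act 20.0 Fv 9.59 Fu -7.59 tau 0.478 44.22
+ 18.2 act 19.13 Fv 10.8 Fu -7.71 tau 0.553 44.53
+ 17.2 act 18.31 Fv 12.01 Fu -9.03 tau 0.619 44.85
+ 16.2 act 17.49 Fv 13.21 Fu -9.75 tau 0.69 45.17
- 16.9 act 17.81 Fv 9.98 Fu -7.88 tau 0.515 45.53
- 17.6 act 18.28 Fv 8.65 Fu -6.7 tau 0.444 45.85
- 18.3 act 18.84 Fv 7.67 Fu -5.78 tau 0.392 46.17
- 19.0 act 19.39 Fv 6.62 Fu -4.55 tau 0.339 46.48
- 19.7 act 19.97 Fv 5.29 Fu -3.89 tau 0.267 46.8
- 20.4 act 20.55 Fv 5.25 Fu -2.87 tau 0.272 47.12
- 21.1 act 21.12 Fv 4.65 Fu -2.29 tau 0.242 47.43
- 21.8 act 21.72 Fv 3.07 Fu -1.69 tau 0.157 47.75
- 22.5 act 22.42 Fv 1.95 Fu 0.82 tau 0.121 48.07
- 23.2 act 23.14 Fv 1.31 Fu 1.3 tau 0.09 48.38
- 23.9 act 23.88 Fv -0.05 Fu -0.33 tau -0.007 48.7
49.25
wrist17 807 knob est 3.1700268
wrist18 865 knob est 3.0456738
wrist19 937 knob est 3.0425673
```

The hysteresis loop backs up the clamp. Breakaway takes about 0.25 N m, and the loading and unloading curves differ by about 0.21 N m, which is twice the drag. That leaves about 0.11 N m of preload in the nut. I'll back off, do a last check and hand in.

```bash
python3 - <<'E'
from turn import *
manip.move_l(W(-.075,.045,.122),max_speed=.08)
for n in ('side','top','wrist'): snap(n,n+'20',scale=1.5 if n!='wrist' else 1)
print(manip.current_time(),np.round(manip.current_force(),2))
E
python3 gap.py side20 top20; python3 ang.py wrist20
```

```text
50.0167 [-0.05 -0.17 -0.2 ]
side20 55 641 [ 0.74705931 -0.01302147] bar front->gap(mid+8) 9.245675438145861 width 14.191571082103449
top20 56 218 [ 0.74361387 -0.01161013] bar front->gap(mid+8) 8.719628833606386 width 12.897505758649451
wrist20 689 knob est 3.0459828
```

View pics/side20.png

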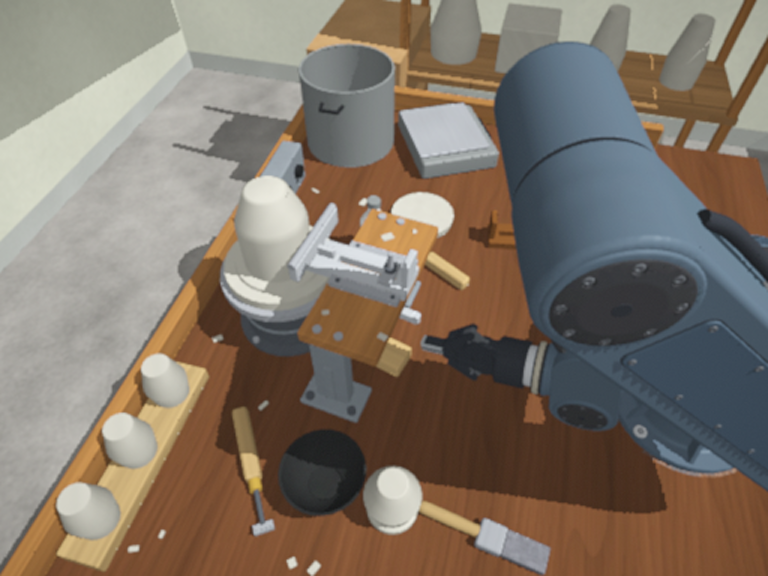

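The gap is about 9 mm, the knob is holding at 3.046 rad, the fingers are clear, and the bystanders look undisturbed.

```bash
python3 -c "
from bench import manip
print(manip.sign_off())"
```

```text
the job is handed in; nothing more can be done
None
```

The rest is slid up to the plaster and clamped, and I handed the job in with the clock at about 50 s (limit 64 s). `sign_off` gives no verdict.

**Slide:** I pinched the aluminium rest by its tail plate and slid it about 58 mm along the ledge. The last gap checks read 8.7 mm from the top camera and 9.2 mm from the side camera. Both are inside the 3 to 14 mm window. I saw no sign of contact with the plaster.

**Clamp:** I turned the nut in two finger strokes from about 0.57 to 3.15 rad, then re-tightened it twice to be sure. The final push was about 13 N, roughly 0.5 to 0.7 N m depending on where the finger bore on the arm. That may be more than the 0.35 to 0.45 N m you called firmly tight.

**After release:** The nut sprang back to 3.04–3.05 rad and held there. Springing back to just past 3.0 made me doubt the preload, so I measured the loading and unloading torque. Breakaway was about 0.25 N m and the two curves differed by about 0.21 N m. That implies about 0.11 N m left in the nut, or roughly 35 N on the strap. The strap force is inferred, not measured directly.

**Other checks:**
- **Strap height:** the side camera shows the strap down on the foot, to within about 1 mm.
- **Camera offset:** the two cameras differ by 2 to 3 mm in absolute position but agree on the gap to within 1.6 mm throughout.
- **Force spike:** one brief 30 N reading came from the finger rubbing on a nut arm in the first stroke.
- **Bystanders:** they look unmoved in the last picture. I checked that by eye only.

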